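# Close a plaster mould: tap its three locating pins home in order

### The arm

A 6-joint arm with a two-finger parallel gripper is mounted at the origin on the work surface. World frame = base frame: x ahead of the robot, y to its left, z up, the work surface at z = 0. Lengths are in m, angles in rad, forces in N, time in s.
With the tool pointing down it reaches from about 0.25 to 0.85 m from the base axis. Payload 12.5 kg.
Tool frame: the origin (TCP) lies on the centre line of the jaws, within the pads' length; the fingertips stand 17 mm ahead of it and the grasp point (between the pads) lies 2 mm behind it; z points along the fingers, y is the line along which they close (so a half turn about z gives the same grasp; the last joint's range is limited). The gripper opens to 93 mm and grips with 3 to 60 N. Pads are 15 mm wide; open, the fingers measure 128 mm over their backs; the gripper's body (75 mm by 188 mm) begins 65 mm behind the grasp point.
Start: joints at [1.147, 0.351, 1.652, -0, 1.139, -0.085], TCP at [0.183, 0.519, 0.236] pointing down, gripper open.
Joint ranges: [-2.75, 2.75], [-0.79, 2.1], [0.01, 2.65], [-1.57, 4.71], [0.07, 3.14], [-2.87, 2.87]. Speed limits (rad/s): [2.22, 2.22, 2.79, 3.14, 3.14, 3.14].

### API

Orientations are given as a rotation vector (axis times angle).
In Python, from workcell import r gives the robot as it stands. The module is installed in compiled form; this text tells all that it offers.
- The arm moves only by the tool jog_arm, never from a script. Its argument "series" is a list of rows, each a list of 3 entries, a list of its own where there are three numbers: the opening, from -1 (shut) to 1 (fully open), then the shift along the tool's x, y, z normalised to -1 to 1, where 1 is 0.1 m, then the turn, a rotation vector about the tool's x, y, z normalised to -1 to 1, where 1 is 120 degrees. A call has exactly 5 rows; each row shifts and turns the commanded pose from where the row before left it, along the tool's axes as they then stand; what a row does not reach is not made up. A row lasts 1/8 s, in which the tool goes at most 62.5 mm and 10.7 degrees, less where a joint would pass 70% of its speed; a pose out of reach is approached as far as the arm can. A call with a number of a shift or a turn outside -1 to 1 is refused whole. A call with a gripper value outside its range is refused whole. The fingers move at their own pace and stop on an object; "grip_force" is the grip in N (left out, the last holds). Time passes only in rows, so rows that do not move let the fingers close, or fill a call up. It gives the time, the measured TCP pose, the force, the opening and the grip force at its end, in the units of the state.
- r.state(): the state, without advancing time (a new reading comes with each control period).
- r.camera(name): name is "scene" or "top" or "wrist"; returns a dict with "color" (480x640x3 uint8, blue, green, red), "depth" (480x640 float32, m along the optical axis (not along the pixel's ray), 0 where there is no reading), "K" (3x3 intrinsics, pixels), "origin" and "orientation" of the camera in the world. Camera axes: x right, y down, z forward; pixel columns grow to the right and rows downward; lengths in m; the calibration is good to about 2 mm. A picture is of the moment at which its call begins.
- r.sign_off(): hands the job in; it is judged then, once.
The state is a dict: "clock": time; "joint_positions": joint angles; "joint_velocities": joint speeds; "tau": joint torques, N m; "tool_pos": TCP position; "tool_rot": TCP orientation; "wrist_force": force on the tool from outside, world axes, zero at the start; "moment": the same for the moment, N m; "gripper_width": finger opening in m; "grasp_force": force on a finger pad.
Only numpy, scipy, OpenCV 4.12 (cv2) and the standard library are available. Lean on these libraries where they do the work, as an engineer would, in place of code of your own. Each camera call takes 0.05 s, during which the arm holds its last target. There are 200 camera calls.

### The job

Close the plaster mould by tapping its three steel locating pins gently down with the fingertips until each head rests on its rubber collar: first the pin with the bar-shaped head, then the one with the broad round head, last the one with the narrow round head. Push lightly, do not hammer the pins, do not pull any pin up, and leave the cup, pots and tools where they are.

Things in the scene. Friction and masses are not known exactly. Their poses are not given: they have to be found in the camera images.
- mould: white plaster mould in two halves, 250 (x) by 190 mm (y), on a plywood board 280 x 220 mm; fixed; origin under the centre of the board, on the table; its flat top, 100 mm above the table, has a dark pour hole in the middle (no pin) and carries three pins and a cup, one near each corner (80 mm along x, 58 mm along y from its centre), in changing places
- bar_top (a point): bar-headed pin: plain dark steel head 60 mm long (along its own y), 16 mm wide, 8 mm thick, on the mould top; this point is the centre of the upper face of its head, z up; it moves with the pin
- bar_collar: soft black rubber collar of the bar-headed pin, 22 mm wide, 10 mm high, fixed on the mould top; carries the pin; origin at the centre of its underside, 100 mm above the table, right below the pin. Once the pin is home its head, pushed on, sinks into the rubber (from 6 N on, 1 mm per 2.5 N, 8 mm at most) and springs back
- bar_pin (a joint): how far in the bar-headed pin is, m: starts at -0.003 to 0.003; 0 = head top 132 mm above the table, its underside 14 mm above its collar; 0.014 = home, head on its collar, head top 118 mm above the table; negative = drawn up. It slides straight down against some 4 N of friction and stays where it is left
- disc_top (a point): broad pin: plain dark steel round head 46 mm wide, 8 mm thick, on the mould top; this point is the centre of the upper face of its head, z up; it moves with the pin
- disc_collar: soft black rubber collar of the broad round-headed pin, 22 mm wide, 10 mm high, fixed on the mould top; carries the pin; origin at the centre of its underside, 100 mm above the table, right below the pin. Once the pin is home its head, pushed on, sinks into the rubber (from 6 N on, 1 mm per 2.5 N, 8 mm at most) and springs back
- disc_pin (a joint): how far in the broad round-headed pin is, m: starts at -0.003 to 0.003; 0 = head top 132 mm above the table, its underside 14 mm above its collar; 0.014 = home, head on its collar, head top 118 mm above the table; negative = drawn up. It slides straight down against some 4 N of friction and stays where it is left
- stub_top (a point): narrow pin: plain dark steel round head 20 mm wide, 8 mm thick, on the mould top; this point is the centre of the upper face of its head, z up; it moves with the pin
- stub_collar: soft black rubber collar of the narrow round-headed pin, 22 mm wide, 10 mm high, fixed on the mould top; carries the pin; origin at the centre of its underside, 100 mm above the table, right below the pin. Once the pin is home its head, pushed on, sinks into the rubber (from 6 N on, 1 mm per 2.5 N, 8 mm at most) and springs back
- stub_pin (a joint): how far in the narrow round-headed pin is, m: starts at -0.003 to 0.003; 0 = head top 132 mm above the table, its underside 14 mm above its collar; 0.014 = home, head on its collar, head top 118 mm above the table; negative = drawn up. It slides straight down against some 4 N of friction and stays where it is left
- cup: small white cup, 38 mm wide at the rim, 36 mm tall, standing on the fourth corner of the mould top; loose, must stay where it is; its origin is at its underside
- bowl: terracotta bowl, 110 mm wide, 50 mm tall, left of the mould (+y); loose, must stay where it is; its origin is at its underside
- jar: closed grey jar, 66 mm wide, 85 mm tall, right of the mould (-y); loose, must stay where it is; its origin is at its underside
- mug: blue mug, 76 mm wide without its handle, 85 mm tall, beyond the mould (+x); loose, must stay where it is; its origin is at its underside
- brush: brush lying on the table right of the mould; loose, must stay where it is; its origin is at its underside
- spatula: spatula with wooden handle and steel blade lying on the table left of the mould; loose, must stay where it is; its origin is at its underside
- weight: dark steel weight with a knob, 56 mm wide, 60 mm tall, beyond the mould (+x); loose, must stay where it is; its origin is at its underside

How it is judged:
By the outcome, as a careful person would: the job done as asked, in the order asked, and still so for the second after the job is handed in, with the robot touching nothing.
It also fails if it takes over 42 s, if anything falls off the work surface, if the arm or the gripper's body presses on something with over 40 N, if the wrist force passes 120 N, or if a joint passes its speed limit or range.

## Working session

There is one attempt and no reset: what is moved stays moved. The work goes in short steps, Python scripts to look and compute and a tool call to move; the robot and the scene stay as the last step left them, time stands still between calls to the robot, and variables do not carry over. Pictures are saved under pics/ and viewed, at most 10 in all, crops included, and the job is handed in when it is done.

Besides the shell and the picture viewer there is one more tool, called after "Request:" as name(argument=value, ...), one argument or row to a line, values as JSON. jog_arm: Moves the arm, as the interface text tells. Its arguments: {"type":"object","properties":{"series":{"type":"array","items":{"type":"array"}},"grip_force":{"type":"number"}},"required":["series"]}

```bash
mkdir -p pics; python3 - <<'E'
from workcell import r
import cv2,numpy as np
s=r.state();print({k:np.round(v,3).tolist() for k,v in s.items()})
for n in("top","scene"):
    c=r.camera(n);cv2.imwrite(f"pics/{n}0.png",c["color"]);np.savez(f"{n}0.npz",**c)
    print(n,c["K"].tolist(),c["origin"],c["orientation"])
E
```

```text
{'clock': 0.0, 'joint_positions': [1.147, 0.351, 1.652, -0.0, 1.139, -0.085], 'joint_velocities': [-0.002, 0.002, 0.001, -0.0, -0.001, 0.001], 'tau': [-0.001, -49.733, -28.526, 0.07, 0.026, -0.0], 'tool_pos': [0.183, 0.518, 0.235], 'tool_rot': [-0.53, -3.096, 0.002], 'wrist_force': [0.417, -1.272, 0.812], 'moment': [0.045, 0.052, 0.024], 'grasp_force': 0.0, 'gripper_width': 0.093}
top [[579.3802852533768, 0.0, 318.590169391927], [0.0, 579.3802852533768, 237.6658451341659], [0.0, 0.0, 1.0]] [0.47176542 0.03945871 1.45962505] [-2.14864823  2.1527222  -0.10565666]
scene [[478.71347455690625, 0.0, 322.23380133829875], [0.0, 478.71347455690625, 241.09608255649084], [0.0, 0.0, 1.0]] [1.11276496 0.02714986 0.90172288] [-1.91271441 -1.91268969  0.51292121]
```

View pics/top0.png

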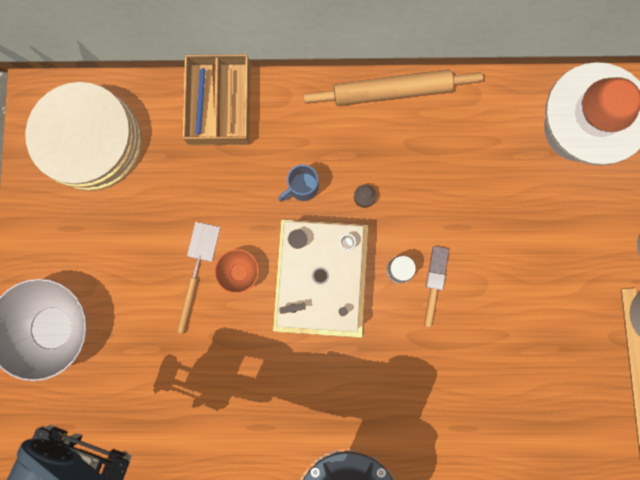

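View pics/scene0.png

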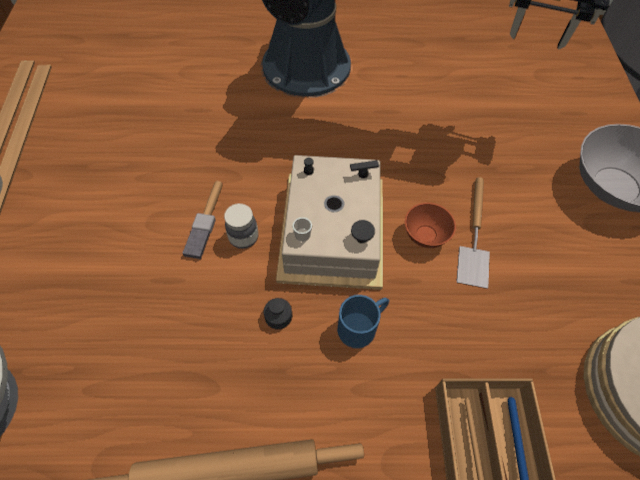

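The top view shows the bar head near (295,307), the disc (297,238), the stub (345,310), the cup (348,241) and the pour hole (320,275). The scene view shows the bar at (364,165), the disc (362,230) and the stub (309,161). Next I'll enlarge both.

```bash
python3 - <<'E'
import cv2,numpy as np
a=cv2.imread("pics/top0.png")[215:340,265:385];b=cv2.imread("pics/scene0.png")[145:285,275:395]
A=cv2.resize(a,None,fx=4.8,fy=4.8,interpolation=cv2.INTER_CUBIC)
cv2.imwrite("pics/ct.png",A)
cv2.imwrite("pics/cs.png",cv2.resize(b,None,fx=4.2,fy=4.2,interpolation=cv2.INTER_CUBIC))
E
```

```text
(no output)
```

View pics/ct.png

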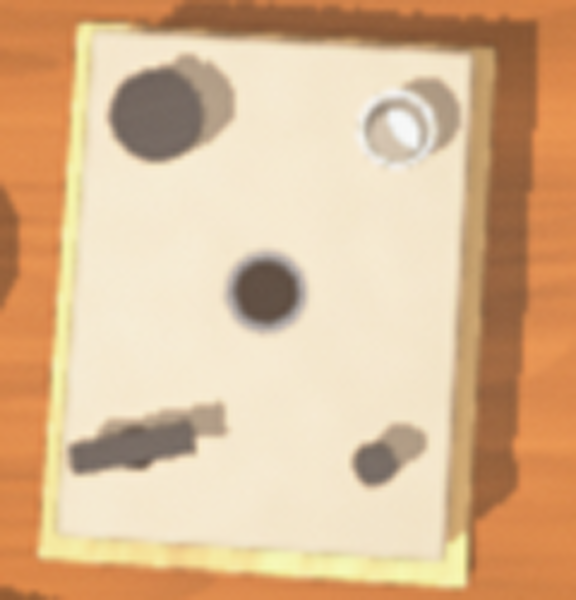

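View pics/cs.png

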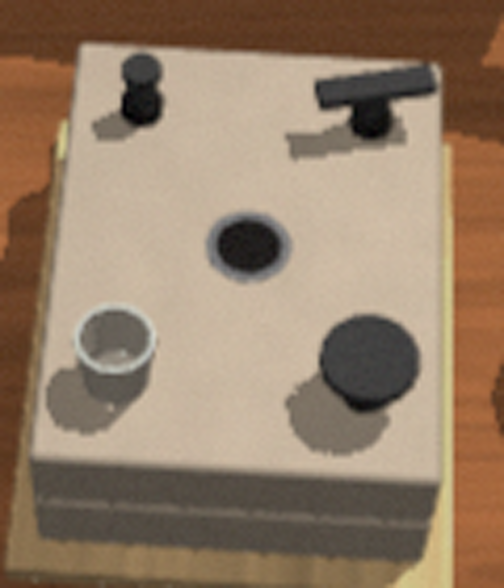

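The crops show these centres. Top crop: bar (132,447) with ends (70,460) and (195,435), disc (156,114), stub (376,464), cup (397,128). Scene crop: bar (375,84), disc (369,356), stub (142,69), cup rim (115,338).

```bash
cat > h.py <<'E'
import numpy as np
from scipy.spatial.transform import Rotation as R
def ray(c,uv):
    d=np.linalg.inv(c["K"])@[uv[0],uv[1],1.]
    d=R.from_rotvec(c["orientation"]).apply(d);return np.array(c["origin"],float),d/np.linalg.norm(d)
def tri(rs):
    A=sum(np.eye(3)-np.outer(d,d) for o,d in rs);b=sum((np.eye(3)-np.outer(d,d))@o for o,d in rs)
    return np.linalg.solve(A,b)
def plane(c,uv,z):
    o,d=ray(c,uv);return o+d*(z-o[2])/d[2]
E
python3 - <<'E'
from h import *
t=np.load("top0.npz");s=np.load("scene0.npz")
T=lambda u,v:((u+.5)/4.8-.5+265,(v+.5)/4.8-.5+215)
S=lambda u,v:((u+.5)/4.2-.5+275,(v+.5)/4.2-.5+145)
for n,a,b in[("bar",(132,447),(375,84)),("disc",(156,114),(369,356)),("stub",(376,464),(142,69)),("cup",(397,128),(115,338)),("hole",(265,291),(249,246))]:
    z=.1 if n=="hole" else .132
    p=tri([ray(t,T(*a)),ray(s,S(*b))])
    ti=tuple(int(round(x)) for x in T(*a))
    d=t["depth"][ti[1],ti[0]];Rm=R.from_rotvec(t["orientation"])
    q=Rm.apply(np.linalg.inv(t["K"])@[*T(*a),1]*d)+t["origin"]
    print(n,p.round(4),"top",plane(t,T(*a),z).round(4),"sc",plane(s,S(*b),z).round(4),"depth",q.round(4))
for c,f,e in((t,T,((70,460),(195,435))),(s,S,((317,92),(435,76)))):
    d=plane(c,f(*e[1]),.132)-plane(c,f(*e[0]),.132);print("bar dir",d,np.degrees(np.arctan2(d[1],d[0])))
E
```

```text
bar [0.4694 0.1267 0.1331] top [0.4694 0.127  0.132 ] sc [0.4685 0.1267 0.132 ] depth [0.4694 0.1267 0.1359]
disc [0.6283 0.1161 0.1337] top [0.6285 0.1162 0.132 ] sc [0.6272 0.1163 0.132 ] depth [0.6282 0.116  0.1342]
stub [0.4614 0.0115 0.1338] top [0.4614 0.0113 0.132 ] sc [0.4598 0.0117 0.132 ] depth [0.4614 0.0115 0.1387]
cup [0.6209 0.0009 0.1363] top [6.214e-01 3.000e-04 1.320e-01] sc [0.6181 0.0011 0.132 ] depth [ 6.246e-01 -5.000e-04  1.028e-01]
hole [0.5449 0.0643 0.1014] top [0.545  0.0644 0.1   ] sc [0.5439 0.0644 0.1   ] depth [0.5449 0.0643 0.1025]
bar dir [ 0.01173766 -0.05931979  0.        ] -78.80741566315815
bar dir [-0.0106223   0.05883892  0.        ] 100.23349088317948
```

Request:
jog_arm(
  series=[
    [-1, [0, 0, 0], [0, 0, -0.085]],
    [-1, [0, 0, 0], [0, 0, -0.085]],
    [-1, [0, 0, 0], [0, 0, -0.08]],
    [-1, [0, 0, 0.2], [0, 0, 0]],
    [-1, [0, 0, 0], [0, 0, 0]],
  ],
  grip_force=10,
)

```text
clock: 0.72
tool_pos: [0.1824, 0.518, 0.2144]
tool_rot: [0.289, -3.127, 0.004]
wrist_force: [-0.2, 0.2, -0.7]
gripper_width: 0.0474
grasp_force: 0.0
```

```bash
cat > go.py <<'E'
import sys
from h import *
from workcell import r
s=r.state();M=R.from_rotvec(s["tool_rot"])
P={"bar":(.4694,.1267),"disc":(.6282,.1161),"stub":(.4613,.0115)}
p=P[sys.argv[1]];zt=float(sys.argv[2])+.017
d=M.inv().apply(np.array([*p,zt])-s["tool_pos"])*10
m=M.as_matrix()
print(s["clock"],"pos",np.round(s["tool_pos"],4),"tooly deg",np.degrees(np.arctan2(m[1,1],m[0,1])).round(1),"z",m[:,2].round(3),"need",d.round(3),"F",np.round(s["wrist_force"],2),s["gripper_width"])
E
python3 go.py bar 0.165
```

```text
0.725 pos [0.1824 0.518  0.2144] tooly deg 100.6 z [-0.001 -0.003 -1.   ] need [-2.103 -4.372  0.331] F [-0.19  0.21 -0.71] 0.047444878885299205
```

Request:
jog_arm(
  series=[
    [-1, [-0.21, -0.437, 0], [0, 0, 0]],
    [-1, [-0.21, -0.437, 0], [0, 0, 0]],
    [-1, [-0.21, -0.437, 0], [0, 0, 0]],
    [-1, [-0.21, -0.437, 0], [0, 0, 0]],
    [-1, [-0.21, -0.437, 0], [0, 0, 0]],
  ],
)

```text
clock: 1.35
tool_pos: [0.327, 0.3221, 0.2164]
tool_rot: [-0.29, 3.127, 0.001]
wrist_force: [0.7, -0.4, 0.5]
gripper_width: 0.0015
grasp_force: 0.0
```

Request:
jog_arm(
  series=[
    [-1, [-0.21, -0.437, 0], [0, 0, 0]],
    [-1, [-0.21, -0.437, 0], [0, 0, 0]],
    [-1, [-0.21, -0.437, 0], [0, 0, 0]],
    [-1, [-0.21, -0.4, 0], [0, 0, 0]],
    [-1, [0, 0, 0], [0, 0, 0]],
  ],
)

```text
clock: 1.98
tool_pos: [0.4416, 0.1688, 0.2162]
tool_rot: [-0.284, 3.128, -0.0]
wrist_force: [-0.7, -0.2, -0.1]
gripper_width: 0.0005
grasp_force: 0.0
```

```bash
python3 go.py bar 0.145
```

```text
1.975 pos [0.4416 0.1688 0.2162] tooly deg 100.4 z [ 0.001  0.    -1.   ] need [-0.197 -0.464  0.542] F [-0.71 -0.22 -0.09] 0.000515679957674572
```

Request:
jog_arm(
  series=[
    [-1, [-0.1, -0.232, 0.1], [0, 0, 0]],
    [-1, [-0.097, -0.232, 0.12], [0, 0, 0]],
    [-1, [0, 0, 0.16], [0, 0, 0]],
    [-1, [0, 0, 0.1], [0, 0, 0]],
    [-1, [0, 0, 0], [0, 0, 0]],
  ],
)

```text
clock: 2.6
tool_pos: [0.4675, 0.1291, 0.1674]
tool_rot: [0.291, -3.127, 0.0]
wrist_force: [-0.0, -1.2, -0.3]
gripper_width: 0.0005
grasp_force: 0.0
```

```bash
python3 go.py bar 0.118; python3 - <<'E'
from workcell import r
import cv2,numpy as np
c=r.camera("wrist");s=r.camera("scene")["color"][120:260,270:420]
cv2.imwrite("pics/w1.png",np.hstack([c["color"][::1,::1],cv2.resize(s,(160,480))])[:, :800]);cv2.imwrite("pics/s1.png",cv2.resize(s,None,fx=4,fy=4,interpolation=cv2.INTER_CUBIC))
E
```

```text
2.6 pos [0.4675 0.1291 0.1674] tooly deg 100.6 z [-0.001 -0.    -1.   ] need [-0.015 -0.027  0.324] F [-0.04 -1.19 -0.31] 0.0005340348179979363
```

View pics/s1.png

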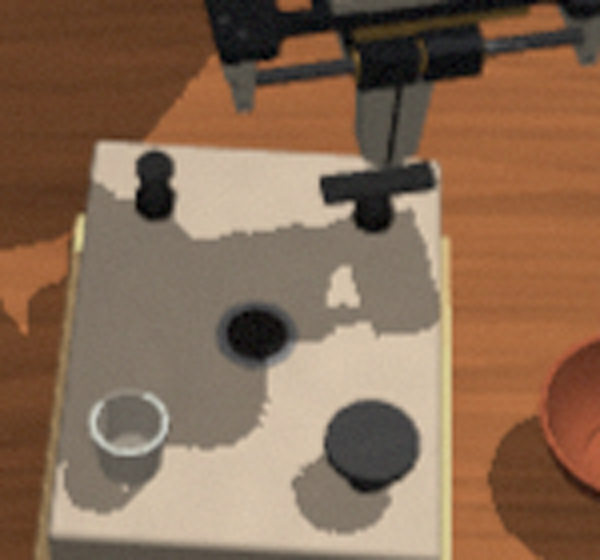

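The fingers are shut, with the tip at crop (390,165), just above the bar centre (377,183). I'll lower slowly.

Request:
jog_arm(
  series=[
    [-1, [-0.01, -0.02, 0.04], [0, 0, 0]],
    [-1, [0, 0, 0.03], [0, 0, 0]],
    [-1, [0, 0, 0.02], [0, 0, 0]],
    [-1, [0, 0, 0.02], [0, 0, 0]],
    [-1, [0, 0, 0.02], [0, 0, 0]],
  ],
)

```text
clock: 3.32
tool_pos: [0.4694, 0.1267, 0.1545]
tool_rot: [0.29, -3.128, 0.0]
wrist_force: [-0.3, -0.3, 0.2]
gripper_width: 0.0008
grasp_force: 0.0
```

Request:
jog_arm(
  series=[
    [-1, [0, 0, 0.02], [0, 0, 0]],
    [-1, [0, 0, 0.02], [0, 0, 0]],
    [-1, [0, 0, 0.02], [0, 0, 0]],
    [-1, [0, 0, 0.02], [0, 0, 0]],
    [-1, [0, 0, 0.02], [0, 0, 0]],
  ],
)

```text
clock: 3.95
tool_pos: [0.4694, 0.1267, 0.1446]
tool_rot: [-0.29, 3.128, 0.0]
wrist_force: [-1.9, 0.5, 4.0]
gripper_width: 0.0
grasp_force: 1.8
```

```bash
python3 go.py bar 0.118
```

```text
3.95 pos [0.4694 0.1267 0.1446] tooly deg 100.6 z [ 0.  0. -1.] need [ 0.    -0.     0.096] F [-1.88  0.54  3.96] 2.2603666052155053e-05
```

Request:
jog_arm(
  series=[
    [-1, [0, 0, 0.015], [0, 0, 0]],
    [-1, [0, 0, 0.015], [0, 0, 0]],
    [-1, [0, 0, 0.015], [0, 0, 0]],
    [-1, [0, 0, 0.015], [0, 0, 0]],
    [-1, [0, 0, 0.01], [0, 0, 0]],
  ],
)

```text
clock: 4.58
tool_pos: [0.4694, 0.1267, 0.1375]
tool_rot: [-0.29, 3.128, 0.0]
wrist_force: [-0.8, 0.0, 3.4]
gripper_width: 0.0004
grasp_force: 1.7
```

Request:
jog_arm(
  series=[
    [-1, [0, 0, 0.01], [0, 0, 0]],
    [-1, [0, 0, 0.005], [0, 0, 0]],
    [-1, [0, 0, 0.005], [0, 0, 0]],
    [-1, [0, 0, 0], [0, 0, 0]],
    [-1, [0, 0, 0], [0, 0, 0]],
  ],
)

```text
clock: 5.2
tool_pos: [0.4694, 0.1267, 0.1356]
tool_rot: [0.29, -3.128, -0.0]
wrist_force: [-0.5, -0.4, 2.4]
gripper_width: 0.0005
grasp_force: 0.9
```

Request:
jog_arm(
  series=[
    [-1, [0, 0, 0.005], [0, 0, 0]],
    [-1, [0, 0, 0.005], [0, 0, 0]],
    [-1, [0, 0, 0.005], [0, 0, 0]],
    [-1, [0, 0, 0], [0, 0, 0]],
    [-1, [0, 0, 0], [0, 0, 0]],
  ],
)

```text
clock: 5.82
tool_pos: [0.4695, 0.1268, 0.1345]
tool_rot: [-0.29, 3.128, 0.0]
wrist_force: [-1.7, -0.4, 7.8]
gripper_width: 0.0002
grasp_force: 3.8
```

Request:
jog_arm(
  series=[
    [-1, [0, 0, 0.005], [0, 0, 0]],
    [-1, [0, 0, 0.004], [0, 0, 0]],
    [-1, [0, 0, 0], [0, 0, 0]],
    [-1, [0, 0, 0], [0, 0, 0]],
    [-1, [0, 0, 0], [0, 0, 0]],
  ],
)

```text
clock: 6.45
tool_pos: [0.4695, 0.1267, 0.1337]
tool_rot: [-0.29, 3.128, 0.0]
wrist_force: [-1.4, -0.0, 9.5]
gripper_width: 0.0008
grasp_force: 4.7
```

Request:
jog_arm(
  series=[
    [-1, [0, 0, -0.02], [0, 0, 0]],
    [-1, [0, 0, -0.06], [0, 0, 0]],
    [-1, [0, 0, -0.12], [0, 0, 0]],
    [-1, [0, 0, -0.25], [0, 0, 0]],
    [-1, [0, 0, 0], [0, 0, 0]],
  ],
)

```text
clock: 7.08
tool_pos: [0.4702, 0.1269, 0.18]
tool_rot: [-0.29, 3.125, 0.0]
wrist_force: [-0.1, -0.7, 0.0]
gripper_width: 0.0002
grasp_force: 0.0
```

```bash
python3 go.py disc 0.163
```

```text
7.075 pos [0.4702 0.1269 0.18  ] tooly deg 100.6 z [ 0.003  0.001 -1.   ] need [-1.533 -0.396  0.005] F [-0.09 -0.67  0.04] 0.00017447526802126398
```

Force rose 2 N over 0.8 mm, which is the collar's stiffness, so the bar pin is home. On to the disc.

Request:
jog_arm(
  series=[
    [-1, [-0.3, -0.08, 0], [0, 0, 0]],
    [-1, [-0.42, -0.106, 0], [0, 0, 0]],
    [-1, [-0.42, -0.11, 0], [0, 0, 0]],
    [-1, [-0.3, -0.08, 0], [0, 0, 0]],
    [-1, [-0.09, -0.02, 0], [0, 0, 0]],
  ],
)

```text
clock: 7.7
tool_pos: [0.6277, 0.1156, 0.1771]
tool_rot: [0.289, -3.127, 0.0]
wrist_force: [-0.3, 0.3, -0.1]
gripper_width: 0.0007
grasp_force: 0.0
```

```bash
python3 go.py disc 0.142
```

```text
7.7 pos [0.6277 0.1156 0.1771] tooly deg 100.6 z [-0.001 -0.    -1.   ] need [-0.006  0.004  0.181] F [-0.34  0.31 -0.15] 0.0006773414593201233
```

Request:
jog_arm(
  series=[
    [-1, [0, 0, 0.06], [0, 0, 0]],
    [-1, [0, 0, 0.06], [0, 0, 0]],
    [-1, [0, 0, 0.03], [0, 0, 0]],
    [-1, [0, 0, 0.02], [0, 0, 0]],
    [-1, [0, 0, 0.02], [0, 0, 0]],
  ],
)

```text
clock: 8.32
tool_pos: [0.627, 0.116, 0.1593]
tool_rot: [-0.29, 3.128, -0.0]
wrist_force: [0.1, 1.0, -0.2]
gripper_width: 0.0005
grasp_force: 0.0
```

Request:
jog_arm(
  series=[
    [-1, [0, 0, 0.02], [0, 0, 0]],
    [-1, [0, 0, 0.02], [0, 0, 0]],
    [-1, [0, 0, 0.02], [0, 0, 0]],
    [-1, [0, 0, 0.02], [0, 0, 0]],
    [-1, [0, 0, 0.02], [0, 0, 0]],
  ],
)

```text
clock: 8.95
tool_pos: [0.6271, 0.1159, 0.1494]
tool_rot: [-0.29, 3.128, -0.0]
wrist_force: [-1.4, -0.7, 4.2]
gripper_width: 0.0003
grasp_force: 1.8
```

Request:
jog_arm(
  series=[
    [-1, [0, 0, 0.015], [0, 0, 0]],
    [-1, [0, 0, 0.015], [0, 0, 0]],
    [-1, [0, 0, 0.015], [0, 0, 0]],
    [-1, [0, 0, 0.015], [0, 0, 0]],
    [-1, [0, 0, 0.01], [0, 0, 0]],
  ],
)

```text
clock: 9.57
tool_pos: [0.6271, 0.1159, 0.1421]
tool_rot: [-0.29, 3.128, 0.0]
wrist_force: [-1.0, 0.2, 3.8]
gripper_width: 0.0002
grasp_force: 1.7
```

Tip at 0.125, so about 7 mm to go.

Request:
jog_arm(
  series=[
    [-1, [0, 0, 0.015], [0, 0, 0]],
    [-1, [0, 0, 0.015], [0, 0, 0]],
    [-1, [0, 0, 0.015], [0, 0, 0]],
    [-1, [0, 0, 0.01], [0, 0, 0]],
    [-1, [0, 0, 0.005], [0, 0, 0]],
  ],
)

```text
clock: 10.2
tool_pos: [0.6271, 0.1159, 0.1362]
tool_rot: [0.29, -3.128, -0.0]
wrist_force: [-0.8, -0.2, 3.2]
gripper_width: 0.0007
grasp_force: 1.6
```

Request:
jog_arm(
  series=[
    [-1, [0, 0, 0.005], [0, 0, 0]],
    [-1, [0, 0, 0.005], [0, 0, 0]],
    [-1, [0, 0, 0.005], [0, 0, 0]],
    [-1, [0, 0, 0], [0, 0, 0]],
    [-1, [0, 0, 0], [0, 0, 0]],
  ],
)

```text
clock: 10.82
tool_pos: [0.6271, 0.1159, 0.1351]
tool_rot: [-0.29, 3.128, -0.0]
wrist_force: [-1.5, -0.3, 5.5]
gripper_width: 0.0005
grasp_force: 3.1
```

Request:
jog_arm(
  series=[
    [-1, [0, 0, 0.005], [0, 0, 0]],
    [-1, [0, 0, 0.005], [0, 0, 0]],
    [-1, [0, 0, 0.004], [0, 0, 0]],
    [-1, [0, 0, 0], [0, 0, 0]],
    [-1, [0, 0, 0], [0, 0, 0]],
  ],
)

```text
clock: 11.45
tool_pos: [0.6272, 0.1159, 0.134]
tool_rot: [-0.29, 3.128, -0.0]
wrist_force: [-1.6, -0.4, 8.4]
gripper_width: 0.0003
grasp_force: 4.4
```

The rubber stiffness shows again, so the disc pin is home. Retreating and heading for the stub.

Request:
jog_arm(
  series=[
    [-1, [0, 0, -0.02], [0, 0, 0]],
    [-1, [0, 0, -0.06], [0, 0, 0]],
    [-1, [0, 0, -0.12], [0, 0, 0]],
    [-1, [0, 0, -0.27], [0, 0, 0]],
    [-1, [0, 0, 0], [0, 0, 0]],
  ],
)

```text
clock: 12.08
tool_pos: [0.6281, 0.116, 0.1827]
tool_rot: [-0.29, 3.124, 0.0]
wrist_force: [-0.5, 0.1, -1.2]
gripper_width: 0.0007
grasp_force: 0.0
```

```bash
python3 go.py stub 0.163
```

```text
12.075 pos [0.6281 0.116  0.1827] tooly deg 100.6 z [ 0.004  0.    -1.   ] need [ 1.831 -0.721  0.02 ] F [-0.5   0.05 -1.25] 0.0006575401199834501
```

Request:
jog_arm(
  series=[
    [-1, [0.35, -0.14, 0], [0, 0, 0]],
    [-1, [0.45, -0.18, 0], [0, 0, 0]],
    [-1, [0.45, -0.18, 0], [0, 0, 0]],
    [-1, [0.4, -0.15, 0], [0, 0, 0]],
    [-1, [0.18, -0.07, 0], [0, 0, 0]],
  ],
)

```text
clock: 12.7
tool_pos: [0.4584, 0.0107, 0.1799]
tool_rot: [0.289, -3.127, -0.0]
wrist_force: [-0.1, -0.2, -0.1]
gripper_width: 0.0007
grasp_force: 0.0
```

```bash
python3 go.py stub 0.142
```

```text
12.7 pos [0.4584 0.0107 0.1799] tooly deg 100.5 z [-0.001 -0.    -1.   ] need [-0.03   0.002  0.209] F [-0.11 -0.18 -0.13] 0.0006855265222707517
```

Request:
jog_arm(
  series=[
    [-1, [0, 0, 0.06], [0, 0, 0]],
    [-1, [0, 0, 0.06], [0, 0, 0]],
    [-1, [0, 0, 0.06], [0, 0, 0]],
    [-1, [0, 0, 0.02], [0, 0, 0]],
    [-1, [0, 0, 0], [0, 0, 0]],
  ],
)

```text
clock: 13.32
tool_pos: [0.4605, 0.0117, 0.1601]
tool_rot: [0.29, -3.128, -0.0]
wrist_force: [-0.7, -0.2, 0.6]
gripper_width: 0.0008
grasp_force: 0.0
```

```bash
python3 go.py stub 0.118
```

```text
13.325 pos [0.4605 0.0117 0.1601] tooly deg 100.6 z [-0.  0. -1.] need [-0.008 -0.003  0.251] F [-0.66 -0.24  0.56] 0.0007862292373269567
```

Request:
jog_arm(
  series=[
    [-1, [-0.008, 0, 0.02], [0, 0, 0]],
    [-1, [0, 0, 0.02], [0, 0, 0]],
    [-1, [0, 0, 0.02], [0, 0, 0]],
    [-1, [0, 0, 0.02], [0, 0, 0]],
    [-1, [0, 0, 0.02], [0, 0, 0]],
  ],
)

```text
clock: 13.95
tool_pos: [0.4612, 0.0116, 0.1504]
tool_rot: [-0.29, 3.128, -0.0]
wrist_force: [-1.2, 0.4, 3.5]
gripper_width: 0.0006
grasp_force: 1.8
```

Request:
jog_arm(
  series=[
    [-1, [0, 0, 0.015], [0, 0, 0]],
    [-1, [0, 0, 0.015], [0, 0, 0]],
    [-1, [0, 0, 0.015], [0, 0, 0]],
    [-1, [0, 0, 0.015], [0, 0, 0]],
    [-1, [0, 0, 0.015], [0, 0, 0]],
  ],
)

```text
clock: 14.58
tool_pos: [0.4612, 0.0116, 0.1428]
tool_rot: [-0.29, 3.128, -0.0]
wrist_force: [-0.4, 0.6, 3.0]
gripper_width: 0.0005
grasp_force: 1.8
```

Request:
jog_arm(
  series=[
    [-1, [0, 0, 0.015], [0, 0, 0]],
    [-1, [0, 0, 0.015], [0, 0, 0]],
    [-1, [0, 0, 0.01], [0, 0, 0]],
    [-1, [0, 0, 0.01], [0, 0, 0]],
    [-1, [0, 0, 0.005], [0, 0, 0]],
  ],
)

```text
clock: 15.2
tool_pos: [0.4612, 0.0116, 0.1373]
tool_rot: [0.29, -3.128, 0.0]
wrist_force: [-0.3, 0.3, 3.1]
gripper_width: 0.0006
grasp_force: 1.7
```

Request:
jog_arm(
  series=[
    [-1, [0, 0, 0.006], [0, 0, 0]],
    [-1, [0, 0, 0.006], [0, 0, 0]],
    [-1, [0, 0, 0.006], [0, 0, 0]],
    [-1, [0, 0, 0.005], [0, 0, 0]],
    [-1, [0, 0, 0], [0, 0, 0]],
  ],
)

```text
clock: 15.82
tool_pos: [0.4612, 0.0116, 0.1351]
tool_rot: [-0.29, 3.128, -0.0]
wrist_force: [-0.5, -0.3, 6.7]
gripper_width: 0.0003
grasp_force: 2.9
```

Request:
jog_arm(
  series=[
    [-1, [0, 0, 0.005], [0, 0, 0]],
    [-1, [0, 0, 0.005], [0, 0, 0]],
    [-1, [0, 0, 0], [0, 0, 0]],
    [-1, [0, 0, 0], [0, 0, 0]],
    [-1, [0, 0, 0], [0, 0, 0]],
  ],
)

```text
clock: 16.45
tool_pos: [0.4613, 0.0116, 0.1343]
tool_rot: [-0.29, 3.128, -0.0]
wrist_force: [-2.0, -0.4, 7.5]
gripper_width: 0.0005
grasp_force: 4.0
```

Request:
jog_arm(
  series=[
    [-1, [0, 0, 0.005], [0, 0, 0]],
    [-1, [0, 0, 0], [0, 0, 0]],
    [-1, [0, 0, 0], [0, 0, 0]],
    [-1, [0, 0, 0], [0, 0, 0]],
    [-1, [0, 0, 0], [0, 0, 0]],
  ],
)

```text
clock: 17.08
tool_pos: [0.4613, 0.0116, 0.1339]
tool_rot: [-0.29, 3.128, -0.0]
wrist_force: [-2.2, 0.2, 9.6]
gripper_width: 0.0009
grasp_force: 4.5
```

Request:
jog_arm(
  series=[
    [-1, [0, 0, -0.02], [0, 0, 0]],
    [-1, [0, 0, -0.06], [0, 0, 0]],
    [-1, [0, 0, -0.12], [0, 0, 0]],
    [-1, [0, 0, -0.3], [0, 0, 0]],
    [-1, [0, 0, -0.3], [0, 0, 0]],
  ],
)

```text
clock: 17.7
tool_pos: [0.4611, 0.0117, 0.2149]
tool_rot: [0.29, -3.128, -0.0]
wrist_force: [-0.3, 0.3, 0.5]
gripper_width: 0.0004
grasp_force: 0.0
```

Request:
jog_arm(
  series=[
    [-1, [0.3, 0, -0.3], [0, 0, 0]],
    [-1, [0.4, 0, -0.2], [0, 0, 0]],
    [-1, [0.3, 0, 0], [0, 0, 0]],
    [-1, [0, 0, 0], [0, 0, 0]],
    [-1, [0, 0, 0], [0, 0, 0]],
  ],
)

```text
clock: 18.32
tool_pos: [0.3635, -0.0067, 0.264]
tool_rot: [-0.29, 3.127, -0.0]
wrist_force: [0.2, -0.4, 0.1]
gripper_width: 0.0004
grasp_force: 0.0
```

```bash
python3 - <<'E'
from workcell import r
import cv2,numpy as np
c=r.camera("scene");t=r.camera("top")
np.savez("scene2.npz",**c)
a=cv2.resize(c["color"][145:285,275:395],None,fx=4.2,fy=4.2,interpolation=cv2.INTER_CUBIC)
b=cv2.resize(t["color"][150:340,170:460],(290,190))
a[398:,:290]=b
cv2.imwrite("pics/end.png",a);print(r.state()["wrist_force"])
E
```

```text
[-0.73381748  0.37609578  0.203882  ]
```

View pics/end.png

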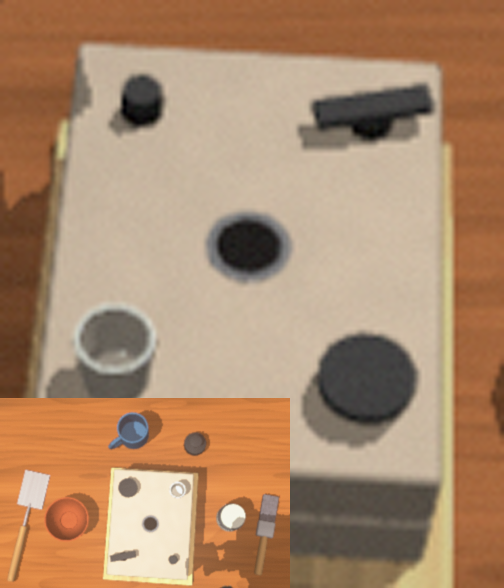

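All three heads sit about 20 crop pixels lower, on their collars: stub (142,88), bar (372,106) and disc (367,377). The cup (115,338), pots and tools haven't moved.

```bash
python3 -c "
from workcell import r
print(r.sign_off())"
```

```text
the job is handed in; nothing more can be done
None
```

All three pins are pushed home onto their collars in the order bar, broad, narrow, with at most about 10 N measured; the cup, pots and tools look unmoved, and the job is handed in at about 18 s (no verdict was returned).

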